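# Seat a sample carrier under the drag springs of a spectrometer stage

## Robot

A 6-joint arm with a two-finger parallel gripper is mounted at the origin on a cart in front of the work surface, level with it; the furniture and walls round the work are solid. World frame = base frame: x ahead of the robot, y to its left, z up, the work surface at z = 0. Lengths are in m, angles in degrees, forces in N, time in s.
With the tool pointing down it reaches from about 0.4 to 0.825 m from the base axis. Payload 7 kg.
Tool frame: the origin (TCP) lies on the centre line of the jaws, within the pads' length; the fingertips stand 19 mm ahead of it and the grasp point (between the pads) is the TCP (r.tip_extent is the distance from the TCP to the fingertips, in m); z points along the fingers, y is the line along which they close (so a half turn about z gives the same grasp; the last joint's range is limited). The gripper opens to 88 mm and grips with 3 to 60 N. Pads are 19 mm wide; open, the fingers measure 130 mm over their backs; the gripper's body (78 mm by 193 mm) begins 47 mm behind the grasp point.
Start: joints at [-47.091, 20.546, 0.682, 0, -70.136, -16.507], TCP at [0.3, -0.605, 0.246] pointing down, gripper open.
Joint ranges: [-176.03, 176.03], [-82.01, 121.73], [-58.28, 71.71], [-173.87, 95.51], [-174.79, -0.11], [-173.66, 173.66]. Speed limits (degrees/s): [136.94, 136.94, 172.46, 180, 180, 180].

## Interface

Orientations are given as [roll, pitch, yaw] about the fixed x, y, z axes, in that order (R = Rz(yaw) Ry(pitch) Rx(roll)).
In Python, from plant import r gives the robot as it stands. The module is installed in compiled form; this text tells all that it offers.
- The arm moves only by the tool jog_arm, never from a script. Its argument "deltas" is a list that holds one entry, the list of rows, each a list of 5 numbers: the opening, from -1 (shut) to 1 (fully open), then the shift along the world's x, y, z in cm, then the turn about the world's z in rad. In form: [[[claw, dx, dy, dz, turn], ...]]. A call has 1 to 8 rows; each row shifts and turns the commanded pose from where the row before left it; what a row does not reach is not made up. A row lasts 1/8 s, in which the tool goes at most 62.5 mm and 10.7 degrees, less where a joint would pass 70% of its speed; a pose out of reach is approached as far as the arm can. A call with a gripper value outside its range is refused whole. The fingers move at their own pace and stop on an object; "force" is the grip in N (left out, the last holds). Time passes only in rows, so rows that do not move let the fingers close. It gives the time, the measured TCP pose, the force, the opening and the grip force at its end, in the units of the state.
- r.get_state(): the state, without advancing time (a new reading comes with each control period).
- r.capture(name): name is "side" or "top" or "wrist"; returns the picture (420x560x3 uint8, blue, green, red); there is no depth.
- r.camera_info(name): a dict with "fx", "fy", "cx", "cy" (pixels), "view" (4x4, takes a point from world to camera coordinates). Camera axes: x right, y up, looking along -z (the intrinsics and any distortion apply to the point x, -y, -z); pixel columns grow to the right and rows downward; lengths in m; the calibration is good to about 2 mm. The wrist camera is an equidistant fisheye: a pixel r from the principal point sees the ray r / f radians off the axis. A picture is of the moment at which its call begins: read the wrist's pose just before it. camera_info takes no time and is no camera call; for the wrist camera it gives the pose at the moment of the call.
- r.close_job(): hands the job in; it is judged then, once.
The state is a dict: "time_s": time; "joints": joint angles; "qd": joint speeds; "joint_torque": joint torques, N m; "tcp_pos": TCP position; "eef_rot": TCP orientation; "contact_force": force on the tool from outside, world axes, zero at the start; "moment": the same for the moment, N m; "gripper_width": finger opening in m; "gripper_force": force on a finger pad.
Only numpy, scipy, OpenCV 4.12 (cv2) and the standard library are available. Lean on these libraries where they do the work, as an engineer would, in place of code of your own. Each camera call takes 0.05 s, during which the arm holds its last target. There are 200 camera calls.

## Task

The two-lane sample stage is being loaded: seat the black carrier that holds the amber glass disc. With the fingertips, press it down hard on its sprung bed and, keeping it pressed, slide it along its lane under the steel gate and the copper-coloured drag springs until it is fully home against the back stop; then let go, so that the bed rises and holds it there. Do not pick it up, leave the carrier with the white disc waiting where it is, and do not disturb the vial, the marker or the timer beside the stage.

Things in the scene. Friction and masses are not known exactly. Their poses are not given: they have to be found in the camera images.
- stage: Two-lane sample stage, fixed: aluminium base 224 x 196 x 12 mm, grey guide walls (tops 40 mm above the bench). Origin: centre of its underside, on the bench; x runs along the lanes from the open loading end to the back stop (face at x = 86 mm), y left, z up. Lane centres y = +41.5 (left), -41.5 mm (right). Each lane's floor is a sprung bed 33 mm above the bench when up. Highest point 49 mm.
- gate_left (a point): Left lane's steel gate: middle of its near face at its underside (stage x = 28 mm, 37 mm above the bench). Two blocks, 18 mm long, overhang the carrier's edges by 9 mm a side; 46 mm is open between. From each a copper-coloured leaf spring hangs on towards the stop, free tip 32 mm above the bench; the carrier lifts it in passing, and it drags with about 3 N.
- gate_right (a point): The same gate of the right lane.
- bead_carrier: Carrier to seat: loose black plate 96 (x) x 64 (y) x 10 mm, 0.15 kg, AMBER disc on its forward half; at the loading end of the left or right lane. Origin: underside centre, 33 mm above the bench; axes as the stage's. Unpressed its top is 6 mm too high: its square front hits the gate (origin at stage x = -20 mm); pressed 7 to 11 mm down it passes.
- bead_deck (a point): Place to press: centre of the flat thumb deck's top (38 x 64 mm) at the near end of the amber-disc carrier, 43 mm above the bench, 29 mm behind the carrier's origin. 19 mm ahead of it is the near face of a cross ridge (36 mm wide, 8 mm high, 8 mm thick): a fingertip pressed on the deck and moved along the lane bears on it and carries the plate along.
- blank_carrier: The other carrier, of the same shape, with a WHITE disc; it waits at the loading end of the other lane and must stay there. Origin: centre of its underside.
- home_left (a point): Where a carrier's origin is once home against the stop in the left lane and let go, lifted against the gate (stage x = 38 mm, 27 mm above the bench).
- home_right (a point): The same for the right lane.
- bed_left (a joint): How far the left lane's sprung bed is pressed down, in m: 0 up, 0.012 at its bottom stop. It resists with 8 N at the top plus 0.9 N per mm (about 16 N at 9 mm; some 3 N of this is borne by the weight of bed and carrier).
- bed_right (a joint): The same for the right lane's bed.
- vial: Small sample vial, 12 mm across and 33 mm tall, standing on the bench left of the stage. Origin: centre of its underside. Leave alone.
- marker: Marker pen, 135 x 17 x 16 mm, lying on the bench right of the stage. Origin: centre of its underside. Leave alone.
- timer: Bench timer, 64 x 64 x 20 mm, lying right of the stage. Origin: centre of its underside. Leave alone.

How it is judged (in metres and radians):
On the way, in this order (a step that is already met when the one before it is completed fails the run):
1. the amber-disc carrier is pressed down, level, below gate height by the fingers while it is still in front of the gate (x of bead_carrier in the frame of stage below -0.0175 m and z of bead_carrier in the frame of stage below 0.0265 m and contact force between the fingers and bead_carrier above 3 N and angle between the z axis of bead_carrier and the z axis of stage, either way round below 0.04 rad), for 0.1 s.
2. kept pressed by the fingers, it slides under the gate and the drag springs (x of bead_carrier in the frame of stage between 0.01 and 0.036 m and contact force between the fingers and bead_carrier above 2 N), for 0.04 s.
At the end, for the whole second after the job is handed in: Amber-disc carrier let go, level and at rest within 3.5 mm of the back stop, lifted by its bed against the gate (origin 25 to 29 mm above the bench). White-disc carrier moved under 6 mm, vial under 15 mm and upright, marker and timer under 20 mm (x of bead_carrier in the frame of stage above 0.0345 m and (horizontal distance between bead_carrier and home_left below 0.005 m or horizontal distance between bead_carrier and home_right below 0.005 m) and z of bead_carrier in the frame of stage between 0.025 and 0.029 m and angle between the z axis of bead_carrier and the z axis of stage, either way round below 0.05 rad and linear speed of bead_carrier below 0.01 m/s and distance of blank_carrier from where it was at the start of the episode below 0.006 m and distance of vial from where it was at the start of the episode below 0.015 m and angle between vial's own z axis and vertical below 0.2 rad and distance of each of marker, timer from where it was at the start of the episode below 0.02 m); the robot touches nothing.
It fails at once if the amber-disc carrier is lifted off its bed or tipped (z of bead_carrier in the frame of stage above 0.039 m or angle between the z axis of bead_carrier and the z axis of stage, either way round above 0.2 rad).
It fails at once if the white-disc carrier is pushed, pressed or lifted out of its waiting place (distance of blank_carrier from where it was at the start of the episode above 0.006 m).
It fails at once if the vial is moved or knocked over (distance of vial from where it was at the start of the episode above 0.015 m or angle between vial's own z axis and vertical above 0.2 rad).
It fails at once if the marker or the timer is disturbed (distance of any of marker, timer from where it was at the start of the episode above 0.02 m).
It also fails if it takes over 35 s, if anything falls off the work surface, if the arm or the gripper's body presses on something with over 40 N, if the wrist force passes 120 N, or if a joint passes its speed limit or range.

## Working session

There is one attempt and no reset: what is moved stays moved. The work goes in short steps, Python scripts to look and compute and a tool call to move; the robot and the scene stay as the last step left them, time stands still between calls to the robot, and variables do not carry over. Pictures are saved under pics/ and viewed, at most 10 in all, crops included, and the job is handed in when it is done.

Besides the shell and the picture viewer there is one more tool, called after "Call:" as name([rows], argument=value, ...), one row to a line, values as JSON. jog_arm: Moves the arm, as the interface text tells. Its arguments: {"type":"object","properties":{"deltas":{"type":"array"},"force":{"type":"number"}},"required":["deltas"]}

```bash
mkdir -p pics; python3 - <<'E'
from plant import r
import cv2
s=r.get_state();print(s['time_s'],s['tcp_pos'],s['eef_rot'],s['gripper_width'],r.tip_extent)
for n in('top','side'):
    i=r.camera_info(n);print(n,i)
    cv2.imwrite(f'pics/{n}0.png',r.capture(n))
E
```

```text
0.0 [ 0.29990281 -0.60420261  0.24462989] [ 1.79905665e+02 -8.64106023e-03 -1.53604657e+02] 0.08762561272271888 0.019
top {'fx': 417.21211363422486, 'fy': 417.21211363422486, 'cx': 283.8285639745052, 'cy': 205.26673859193178, 'view': array([[-0.02131504, -0.99974076, -0.00800465,  0.01969027],
       [ 0.99865708, -0.02166872,  0.04705841, -0.62506419],
       [-0.04721967, -0.00699085,  0.99886007, -0.95338826],
       [ 0.        ,  0.        ,  0.        ,  1.        ]])}
side {'fx': 439.96182268298924, 'fy': 439.96182268298924, 'cx': 284.95610914237454, 'cy': 201.48763403357933, 'view': array([[-0.03034962,  0.99945608,  0.01290123,  0.0023732 ],
       [-0.82108366, -0.03228947,  0.56989386,  0.47809021],
       [ 0.57000046,  0.00670307,  0.82161703, -1.26390424],
       [ 0.        ,  0.        ,  0.        ,  1.        ]])}
```

View pics/top0.png

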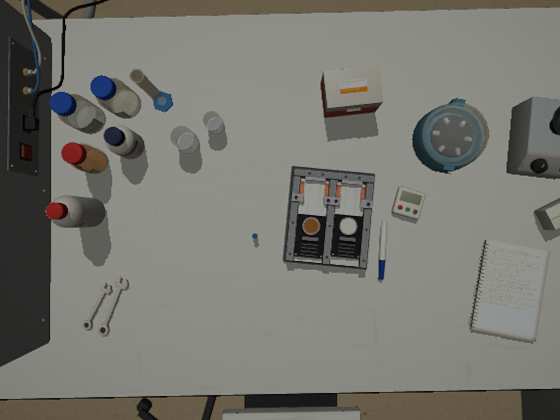

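View pics/side0.png

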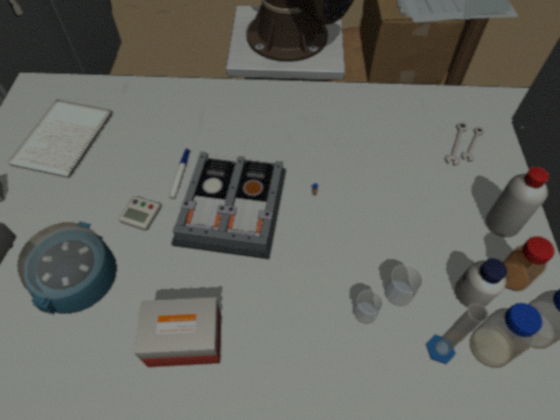

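The amber disc is at top (311,226) and side (253,188), in the left lane. The white disc is at top (348,226), in the right lane. The vial is at top (255,238), and the marker and timer are to the right. Next I'll enlarge both views.

```bash
cat > h.py <<'E'
import numpy as np,cv2
from plant import r
def ray(i,px):
    V=i['view'];R,t=V[:3,:3],V[:3,3]
    d=np.array([(px[0]-i['cx'])/i['fx'],-(px[1]-i['cy'])/i['fy'],-1.]);return -R.T@t,R.T@d
def plane(i,px,z):
    o,d=ray(i,px);return o+d*(z-o[2])/d[2]
def proj(i,p):
    c=i['view'][:3,:3]@p+i['view'][:3,3];return i['cx']+i['fx']*c[0]/-c[2],i['cy']-i['fy']*c[1]/-c[2]
def tri(a,pa,b,pb):
    (o1,d1),(o2,d2)=ray(a,pa),ray(b,pb)
    s=np.linalg.lstsq(np.c_[d1,-d2],o2-o1,rcond=None)[0]
    p,q=o1+s[0]*d1,o2+s[1]*d2;return (p+q)/2,np.linalg.norm(p-q)
E
python3 - <<'E'
from h import *
a=cv2.imread('pics/top0.png')[160:276,275:395];b=cv2.imread('pics/side0.png')[145:261,170:290]
o=np.hstack([cv2.resize(a,(400,386),interpolation=cv2.INTER_CUBIC),cv2.resize(b,(400,386),interpolation=cv2.INTER_CUBIC)])
cv2.imwrite('pics/crop0.png',cv2.convertScaleAbs(o,alpha=1.5))
res={}
for n in('top','side'):
    im=cv2.imread(f'pics/{n}0.png');h=cv2.cvtColor(im,cv2.COLOR_BGR2HSV)
    roi=np.zeros(h.shape[:2],np.uint8)
    if n=='top': roi[205:245,295:365]=1
    else: roi[170:205,195:275]=1
    m=cv2.inRange(h,(5,110,60),(22,255,255))*roi
    w=cv2.inRange(h,(0,0,110),(180,60,255))*roi
    for k,mm in(('amber',m),('white',w)):
        c=max(cv2.findContours(mm,0,2)[0],key=cv2.contourArea);res[n,k]=cv2.minEnclosingCircle(c)[0],cv2.contourArea(c);M=cv2.moments(c);print(n,k,res[n,k],M['m10']/M['m00'],M['m01']/M['m00'])
A,B=r.camera_info('top'),r.camera_info('side')
for k in('amber','white'): print(k,tri(A,res['top',k][0],B,res['side',k][0]))
E
```

```text
top amber ((310.73077392578125, 225.5), 141.0) 310.72813238770686 225.4822695035461
top white ((311.6590881347656, 210.88636779785156), 236.0) 312.2274011299435 209.53742937853104
side amber ((252.56666564941406, 187.5), 131.0) 252.7175572519084 187.15648854961833
side white ((212.0, 185.0), 154.5) 212.03344120819847 185.12513484358144
amber (array([ 0.57714158, -0.05270941,  0.03999772]), np.float64(0.0017399197490055875))
white (array([ 0.61510471, -0.08724044,  0.10237817]), np.float64(0.07021394227762513))
```

View pics/crop0.png

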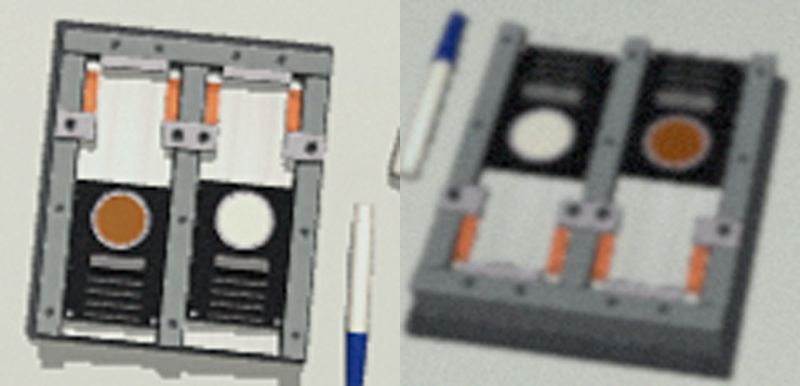

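The crop shows the amber carrier in the left lane, with its ridge at about (117,262) in the crop. The stage is turned about -6°. I'll bring the closed gripper above it for a closer wrist view.

Call:
jog_arm([
  [[-1,2.5,6,0,-0.1],[-1,2.5,6,0,-0.1],[-1,2.5,6,0,-0.1],[-1,2.5,6,0,-0.1],[-1,2.5,6,0,-0.1],[-1,2.5,6,0,-0.066],[-1,2.5,6,0,0],[-1,2.5,6,0,0]],
], force=20)

```text
time_s: 1.1
tcp_pos: [0.4927, -0.141, 0.2456]
eef_rot: [180.0, 0.0, 174.0]
contact_force: [0.6, -0.4, -0.3]
gripper_width: 0.0131
gripper_force: 0.0
```

Call:
jog_arm([
  [[-1,0,3,0,0],[-1,0,4,0,0],[-1,0,0,0,0],[-1,0,0,0,0],[-1,0,0,0,0]],
])

```text
time_s: 1.72
tcp_pos: [0.4923, -0.0738, 0.2454]
eef_rot: [-180.0, -0.0, 173.9]
contact_force: [0.0, 0.2, -0.0]
gripper_width: 0.0005
gripper_force: 0.0
```

```bash
python3 - <<'E'
from h import *
s=r.get_state();print(s['time_s'],s['tcp_pos'],s['eef_rot'],s['gripper_width'],s['contact_force'])
i=r.camera_info('wrist');im=r.capture('wrist')
np.save('w1.npy',i,allow_pickle=True);print(i)
cv2.imwrite('pics/w1.png',im);cv2.imwrite('pics/w1v.png',cv2.resize(im,(800,600)))
E
```

```text
1.725 [ 0.49228541 -0.07375627  0.24543055] [-1.79995247e+02 -1.68311857e-02  1.73916497e+02] 0.0005081385237368742 [ 0.04580154  0.16398567 -0.02992168]
{'fx': 325.19226210127806, 'fy': 325.19226210127806, 'cx': 282.4615703108891, 'cy': 208.23886667069817, 'view': array([[ 1.04996410e-01,  9.94472576e-01,  2.23876584e-04,
         2.00620642e-02],
       [-9.61619738e-01,  1.01585188e-01, -2.54888071e-01,
         5.12620427e-01],
       [-2.53501939e-01,  2.65470483e-02,  9.66970538e-01,
        -2.62775944e-01],
       [ 0.00000000e+00,  0.00000000e+00,  0.00000000e+00,
         1.00000000e+00]])}
```

View pics/w1v.png

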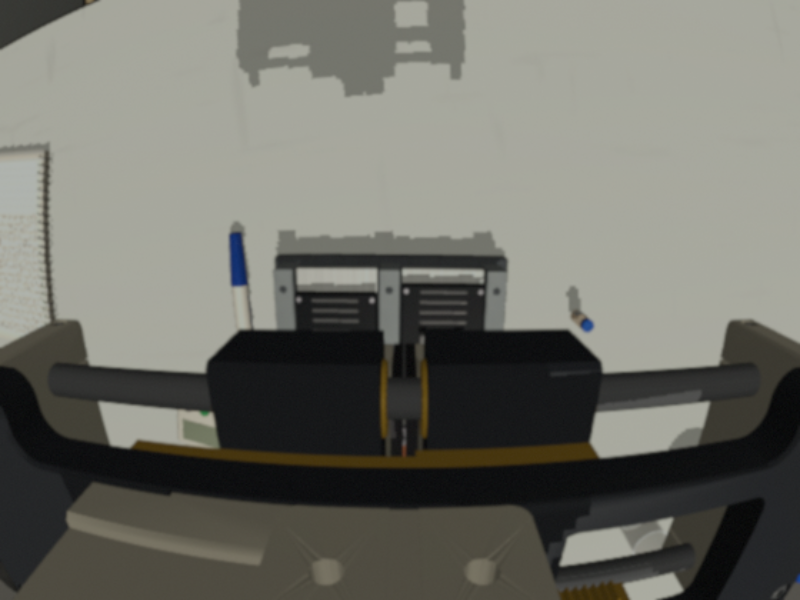

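The camera sits on the robot side of the tool, so the jaws hide the carrier. I can see the near end of the stage at (280-505, 255-330) in the enlarged view. I'll move ahead so the camera stands over the carrier.

Call:
jog_arm([
  [[-1,5,0.5,0,0],[-1,5,0.5,0,0],[-1,4,0.5,0,0],[-1,0,0,0,0],[-1,0,0,0,0],[-1,0,0,0,0]],
])

```text
time_s: 2.52
tcp_pos: [0.6317, -0.0585, 0.2459]
eef_rot: [180.0, 0.0, 173.9]
contact_force: [-0.4, -0.1, 0.5]
gripper_width: 0.0004
gripper_force: 0.0
```

```bash
python3 - <<'E'
from h import *
s=r.get_state();print(s['time_s'],s['tcp_pos'],s['eef_rot'])
i=r.camera_info('wrist');im=r.capture('wrist')
np.save('w2.npy',i,allow_pickle=True)
cv2.imwrite('pics/w2.png',im);cv2.imwrite('pics/w2v.png',cv2.convertScaleAbs(cv2.resize(im[0:280,150:430],(600,600),interpolation=cv2.INTER_CUBIC),alpha=1.6))
E
```

```text
2.525 [ 0.63171155 -0.05854836  0.24592715] [1.79990821e+02 1.50905573e-02 1.73938615e+02]
```

View pics/w2v.png

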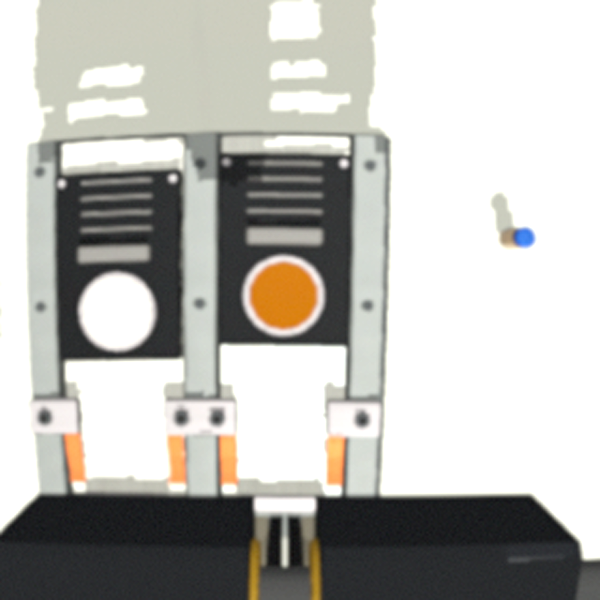

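The wrist crop is clear. The amber plate spans (218–351, 154–345), with rivets at (226,161) and (344,162), the ridge at (248–322, 227–245) and the disc at (284,295). The gate blocks' near edges are at row ~400.

```bash
cat >> h.py <<'E'
def wray(i,px):
    R,t=i['view'][:3,:3],i['view'][:3,3]
    v=np.array([(px[0]-i['cx']),(px[1]-i['cy'])]);n=np.hypot(*v);th=n/i['fx'];u=v/max(n,1e-9)*np.sin(th)
    return -R.T@t,R.T@np.array([u[0],-u[1],-np.cos(th)])
def wplane(i,px,z):
    o,d=wray(i,px);return o+d*(z-o[2])/d[2]
def near(rays):
    A=0;b=0
    for o,d in rays:
        d=d/np.linalg.norm(d);P=np.eye(3)-np.outer(d,d);A=A+P;b=b+P@o
    p=np.linalg.solve(A,b);return p,[np.linalg.norm((np.eye(3)-np.outer(d,d)/(d@d))@(p-o))*1e3 for o,d in rays]
E
python3 - <<'E'
from h import *
W=np.load('w2.npy',allow_pickle=True).item();A,B=r.camera_info('top'),r.camera_info('side')
c=lambda u,v:(150+u/2.143-.27,v/2.143-.27)
im=cv2.imread('pics/w2.png');h=cv2.cvtColor(im,cv2.COLOR_BGR2HSV);m=cv2.inRange(h,(5,110,60),(22,255,255));m[:100]=0;m[165:]=0
cc=max(cv2.findContours(m,0,2)[0],key=cv2.contourArea);d=cv2.minEnclosingCircle(cc)[0];print('disc',d)
np.set_printoptions(precision=4,suppress=True)
print('2 fixed+wrist',near([ray(A,(310.73,225.5)),ray(B,(252.6,187.4)),wray(W,d)]))
print('top+wrist',near([ray(A,(310.73,225.5)),wray(W,d)]))
pt=lambda u,v,z=.043:wplane(W,c(u,v),z)
for n,p in dict(disc=(284,295),nl=(351,154),nr=(218,154),fl=(351,347),fr=(219,343),rivL=(344,162),rivR=(226,161)).items(): print(n,pt(*p))
for n,p in dict(rl=(322,228),rr=(248,228),rl2=(322,244),rr2=(248,244)).items(): print(n,pt(*p,.051))
for n,p in dict(wnl=(181,173),wnr=(57,173),wfl=(182,357),wfr=(64,358)).items(): print(n,pt(*p))
for n,p in dict(wallLtop=(388,140),g1=(329,400),g2=(235,399)).items(): print(n,pt(*p,.049 if n[0]=='g' else .040))
rr=pt(248,228,.051);rl=pt(322,228,.051);dv=rl-rr;print('yaw ridge',np.degrees(np.arctan2(-dv[0],dv[1])),np.linalg.norm(dv))
for a,b in(((351,154),(351,347)),((388,140),(380,490)),((181,173),(182,357)),((57,173),(64,358))):
    v=pt(*b)-pt(*a);print('yaw',np.degrees(np.arctan2(v[1],v[0])),np.linalg.norm(v))
E
```

```text
disc (281.941162109375, 137.2205810546875)
2 fixed+wrist (array([ 0.5772, -0.0523,  0.0405]), [np.float64(1.212167922702518), np.float64(0.5960552096529061), np.float64(0.6177752487928959)])
top+wrist (array([ 0.5768, -0.052 ,  0.0619]), [np.float64(0.5827244024372955), np.float64(0.5827244024372926)])
disc [ 0.5773 -0.0514  0.043 ]
nl [ 0.5109 -0.0118  0.043 ]
nr [ 0.5042 -0.0759  0.043 ]
fl [ 0.6062 -0.0211  0.043 ]
fr [ 0.5974 -0.0858  0.043 ]
rivL [ 0.5147 -0.0156  0.043 ]
rivR [ 0.5082 -0.0724  0.043 ]
rl [ 0.5468 -0.0301  0.051 ]
rr [ 0.5431 -0.0649  0.051 ]
rl2 [ 0.5544 -0.0309  0.051 ]
rr2 [ 0.5508 -0.0657  0.051 ]
wnl [ 0.5112 -0.0948  0.043 ]
wnr [ 0.5007 -0.1575  0.043 ]
wfl [ 0.6022 -0.105   0.043 ]
wfr [ 0.595  -0.1662  0.043 ]
wallLtop [0.5046 0.0076 0.04  ]
g1 [ 0.6305 -0.0347  0.049 ]
g2 [ 0.6252 -0.0807  0.049 ]
yaw ridge -5.992234357300839 0.034994493240941296
yaw -5.620507130160859 0.09572837767266305
yaw -6.226377480615907 0.17774790802785706
yaw -6.401552728848571 0.09153846067119431
yaw -5.272695976074858 0.09476016026469436
```

All the measurements agree:
- Plate length is 95.7 mm and height 40.5 mm, against 96 and 43 mm given.
- The deck centre is at about (0.526, -0.046) and the yaw is -5.9°.
- Travel to home is about 84 mm.

I'll go to a point above the deck, 5 mm ahead of its centre.

Call:
jog_arm([
  [[-1,-5,0.6,0,0],[-1,-5,0.6,0,0],[-1,0,0,-4,0],[-1,0,0,-4,0],[-1,0,0,-4,0],[-1,0,0,-4,0],[-1,0,0,-1,0],[-1,0,0,0,0]],
])

```text
time_s: 3.58
tcp_pos: [0.5325, -0.0461, 0.0762]
eef_rot: [-180.0, 0.0, 174.0]
contact_force: [0.8, -1.1, -0.8]
gripper_width: 0.0003
gripper_force: 0.0
```

Call:
jog_arm([
  [[-1,0,0,0,0],[-1,0,0,0,0]],
])

```text
time_s: 3.82
tcp_pos: [0.5333, -0.0459, 0.077]
eef_rot: [180.0, 0.1, 174.0]
contact_force: [-0.7, 0.2, 0.4]
gripper_width: 0.0006
gripper_force: 0.0
```

```bash
python3 - <<'E'
from h import *
s=r.get_state();print(s['time_s'],s['tcp_pos'],s['eef_rot'],s['contact_force'])
a=r.capture('wrist')[60:270,140:420];b=r.capture('side')[145:215,210:303]
cv2.imwrite('pics/c3.png',cv2.convertScaleAbs(np.hstack([cv2.resize(a,(400,300)),cv2.resize(b,(400,300))]),alpha=1.5))
E
```

```text
3.825 [ 0.53326434 -0.04585763  0.07699797] [1.79951891e+02 1.37423403e-01 1.73979532e+02] [-0.72763062  0.24077135  0.41312418]
```

View pics/c3.png

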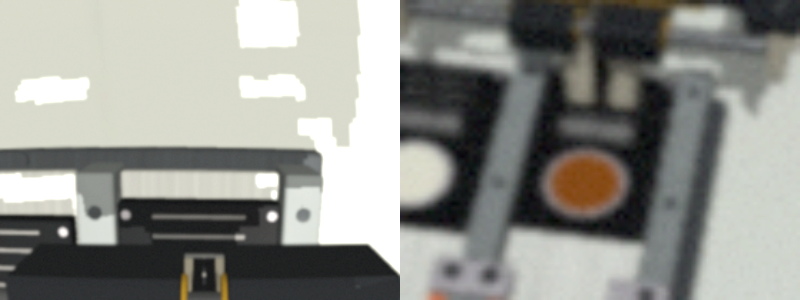

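The side view shows the fingertips at (585–635, 105), centred in the left lane and just behind the ridge at (597,130). I'll press in small steps, 2 mm further back.

Call:
jog_arm([
  [[-1,-0.2,0,-0.5,0],[-1,0,0,-0.5,0],[-1,0,0,-0.5,0],[-1,0,0,-0.3,0],[-1,0,0,0,0]],
])

```text
time_s: 4.55
tcp_pos: [0.5303, -0.0461, 0.0576]
eef_rot: [-180.0, -0.0, 174.0]
contact_force: [-3.5, 1.1, 9.3]
gripper_width: 0.0003
gripper_force: 4.6
```

Call:
jog_arm([
  [[-1,0,0,-0.3,0],[-1,0,0,-0.2,0],[-1,0,0,0,0],[-1,0,0,0,0]],
])

```text
time_s: 5.05
tcp_pos: [0.5304, -0.0461, 0.0532]
eef_rot: [-180.0, -0.0, 174.0]
contact_force: [-4.7, 1.9, 13.1]
gripper_width: 0.0008
gripper_force: 6.6
```

It is pressed 8.8 mm with 13 N, which matches the spring law. Now I'll slide along the lane.

Call:
jog_arm([
  [[-1,0.6,-0.06,-0.03,0],[-1,0.6,-0.06,0,0],[-1,0.8,-0.08,0,0],[-1,0.8,-0.08,0,0],[-1,0.8,-0.08,0,0],[-1,0.8,-0.08,0,0]],
])

```text
time_s: 5.8
tcp_pos: [0.5744, -0.0507, 0.0531]
eef_rot: [-180.0, -0.0, 174.0]
contact_force: [-4.0, 0.3, 13.2]
gripper_width: 0.0001
gripper_force: 6.7
```

Call:
jog_arm([
  [[-1,0.8,-0.08,0,0],[-1,0.8,-0.08,0,0],[-1,0.8,-0.08,0,0]],
])

```text
time_s: 6.18
tcp_pos: [0.5978, -0.0531, 0.0528]
eef_rot: [-180.0, -0.1, 174.0]
contact_force: [-6.3, 1.2, 11.3]
gripper_width: 0.0006
gripper_force: 5.8
```

Call:
jog_arm([
  [[-1,0.5,-0.05,0,0],[-1,0.5,-0.05,0,0],[-1,0.3,-0.03,0,0],[-1,0,0,0,0]],
])

```text
time_s: 6.68
tcp_pos: [0.6109, -0.0545, 0.0527]
eef_rot: [-180.0, -0.1, 174.0]
contact_force: [-4.7, -0.2, 11.4]
gripper_width: 0.0007
gripper_force: 6.6
```

Call:
jog_arm([
  [[-1,0.3,-0.03,0,0],[-1,0.2,-0.02,0,0],[-1,0,0,0,0],[-1,0,0,0,0]],
])

```text
time_s: 7.18
tcp_pos: [0.6157, -0.055, 0.0527]
eef_rot: [-180.0, -0.1, 174.0]
contact_force: [-4.9, 0.3, 9.6]
gripper_width: 0.0004
gripper_force: 6.6
```

Call:
jog_arm([
  [[-1,0.2,-0.02,0,0],[-1,0.1,-0.01,0,0],[-1,0,0,0,0]],
])

```text
time_s: 7.55
tcp_pos: [0.6185, -0.0553, 0.0526]
eef_rot: [-180.0, -0.1, 174.0]
contact_force: [-5.8, -0.4, 10.0]
gripper_width: 0.0005
gripper_force: 6.6
```

Call:
jog_arm([
  [[-1,0.15,-0.015,0,0],[-1,0,0,0,0]],
])

```text
time_s: 7.8
tcp_pos: [0.6186, -0.0553, 0.0523]
eef_rot: [-179.9, -0.2, 174.0]
contact_force: [-10.0, 1.6, 12.7]
gripper_width: 0.0004
gripper_force: 7.9
```

```bash
python3 - <<'E'
from h import *
s=r.get_state();print(s['time_s'],s['tcp_pos'],s['contact_force'])
a=r.capture('top')[160:250,275:395];b=r.capture('side')[160:250,170:290]
cv2.imwrite('pics/c4.png',cv2.convertScaleAbs(np.hstack([cv2.resize(x,(400,300),interpolation=cv2.INTER_CUBIC) for x in(a,b)]),alpha=1.5))
E
```

```text
7.8 [ 0.61861732 -0.05532707  0.0522815 ] [-9.97485092  1.63387944 12.72163051]
```

View pics/c4.png

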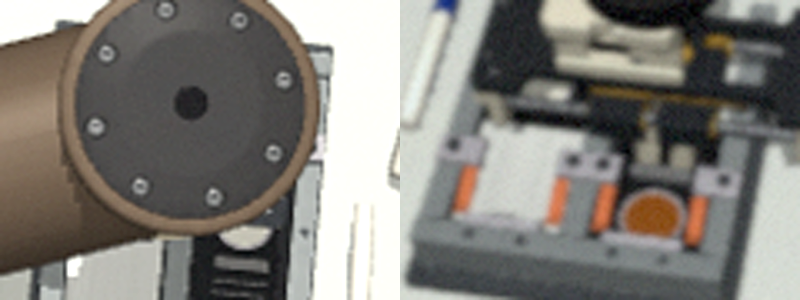

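TCP motion has stopped at x=0.6186, with the push force rising to 10 N, right where home was predicted. The side view shows the amber disc (652,213) under the gate and up against the stop. I'll let go straight up.

Call:
jog_arm([
  [[-1,0.05,0,0.2,0],[-1,0,0,0.2,0],[-1,0,0,0.3,0],[-1,0,0,0.5,0],[-1,0,0,2,0],[-1,0,0,4,0],[-1,0,0,5,0],[-1,0,0,5,0]],
])

```text
time_s: 8.9
tcp_pos: [0.6221, -0.0551, 0.2263]
eef_rot: [-180.0, 0.1, 174.0]
contact_force: [0.8, 0.3, 0.0]
gripper_width: 0.0001
gripper_force: 0.0
```

Call:
jog_arm([
  [[-1,5,0,0,0],[-1,4,0,0,0],[-1,0,0,0,0],[-1,0,0,0,0],[-1,0,0,0,0]],
])

```text
time_s: 9.52
tcp_pos: [0.711, -0.0551, 0.2247]
eef_rot: [180.0, 0.0, 174.0]
contact_force: [-0.0, -0.3, -0.2]
gripper_width: 0.0004
gripper_force: 0.0
```

```bash
python3 - <<'E'
from h import *
s=r.get_state();print(s['time_s'],s['tcp_pos'],s['contact_force'])
W=r.camera_info('wrist');im=r.capture('wrist');np.save('w5.npy',W,allow_pickle=True)
cv2.imwrite('pics/w5.png',im)
cv2.imwrite('pics/w5v.png',cv2.convertScaleAbs(cv2.resize(im[0:280,150:430],(600,600),interpolation=cv2.INTER_CUBIC),alpha=1.6))
B=r.camera_info('side');sd=r.capture('side')
def d(im,y0,y1,x0,x1):
    m=cv2.inRange(cv2.cvtColor(im,cv2.COLOR_BGR2HSV),(8,150,40),(22,255,255));q=np.zeros_like(m);q[y0:y1,x0:x1]=m[y0:y1,x0:x1]
    c=max(cv2.findContours(q,0,2)[0],key=cv2.contourArea);return cv2.minEnclosingCircle(c),cv2.contourArea(c)
a=d(im,60,240,230,340);b=d(sd,205,245,235,260);print(a,b)
print(near([wray(W,a[0][0]),ray(B,b[0][0])]),wplane(W,a[0][0],.037))
E
```

```text
9.525 [ 0.71102249 -0.05509998  0.22474604] [-0.04455846 -0.31070213 -0.1841367 ]
(((270.5, 144.77999877929688), 15.871406555175781), 732.0) (((245.0, 224.0), 7.280210018157959), 123.5)
(array([ 0.6623912 , -0.06059648,  0.03497226]), [np.float64(0.07963099314593945), np.float64(0.0796309931459778)]) [ 0.66226233 -0.06043078  0.037     ]
```

View pics/w5v.png

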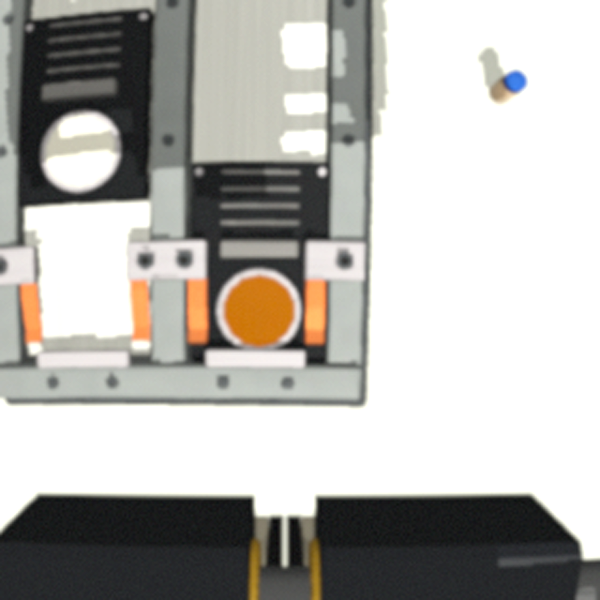

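The view shows the amber carrier home. Its front is at the stop lip (255,357), and its ridge lines up with the gate's near face (row ~242), as it must at home. The disc moved 85 mm and now sits 5.5 mm lower, as expected. The white carrier and the vial are undisturbed, so I'm handing in.

```bash
python3 -c "
from plant import r
print(r.close_job())"
```

```text
the job is handed in; nothing more can be done
None
```

I pressed the amber-disc carrier down, slid it home against the left lane's back stop and released it. The last view showed it seated, with the white-disc carrier and the vial in place. The job is handed in; it returned no verdict.

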